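# Chock the granite slab between two heavy crates

### The job

Chock the granite slab so that it cannot creep while I rub stone on it: push each of the two heavy upright crates across the bench until it stands flat against the long side of the slab nearest to it, within the slab's length. They are tall and narrow and tip if pushed high, so push them gently with the fingers, low down at the wooden base, and let them slide upright. Do not pick a crate up, and leave everything else on the bench where it is.

Things in the scene. Friction and masses are not known exactly. Their poses are not given: they have to be found in the camera images.
- granite: The granite slab, it does not move: a dark speckled flat block 280 mm (own x) x 140 mm (own y) x 30 mm high in the middle of the bench, its length within 0.2 rad of along x. Origin: centre of the underside. One crate goes against each long side (own y = +70 and -70 mm).
- file_crate: File crate, loose, about 2 kg: narrow upright plywood box of files on a solid dark wooden base 140 (own x) x 80 (own y) x 45 mm high with flat upright sides; the box above is 124 x 64 mm, so the base stands 8 mm proud all round; rim 170 mm, file handles to 227 mm above the bench. Origin: centre of the underside. Starts left or right of the slab, long side within 0.45 rad of along x.
- file_base (a point): Centre of the file crate's wooden base, 22 mm above its underside: the height to push at. Sliding takes 8 to 17 N (friction about 0.5 to 0.7); pushed across its narrow way higher than about 55 mm above the bench, the crate may tip. A hand tilted back, fingertips leading, keeps clear of the tall box.
- stone_crate: Stone crate, loose, about 2.3 kg: upright slatted wooden box of stone offcuts on a solid dark wooden base 130 (own x) x 90 (own y) x 40 mm high with flat upright sides; the slatted box above is 114 x 74 mm, so the base stands 8 mm proud all round; stones to 170 mm above the bench. Origin: centre of the underside. Starts on the other side of the slab, long side within 0.45 rad of along x.
- stone_base (a point): Centre of the stone crate's wooden base, 20 mm above its underside: the height to push at. Sliding takes 9 to 20 N; pushed across its narrow way higher than about 60 mm above the bench, the crate may tip.
- jar: Bystander, loose: green glass jar with brushes, 68 mm across, about 165 mm high over all, standing on the far end of the slab. Origin: centre of the underside.
- carving: Bystander, loose: small white carved plaque 75 x 42 x 19 mm, lying on the slab's near half. Origin: centre of the underside.
- tape: Bystander, loose: roll of blue tape 100 mm across, 25 mm high, lying flat near the left front. Origin: centre of the underside.
- file: Bystander, loose: flat file with blue handle, 260 mm long, 26 mm high, lying near the right front. Origin: under the joint of blade and handle.
- tin: Bystander, loose: round tin 74 mm across, 75 mm high, far right. Origin: centre of the underside.
- hammer: Bystander, loose: hammer lying far left, along x. Origin: near the middle of its length, at bench level.
- callipers: Bystander, loose: flat steel callipers 200 mm long, 8 mm high, far right. Origin: middle of the beam at bench level.

How it is judged:
At the end, for the whole second after the job is handed in: The two crates stand at rest and upright (within 0.04 rad) on the bench on opposite sides of the slab, each square to it (within 0.06 rad), the middle of its base's long side within 7 mm of the slab's long side and its centre within 80 mm of the slab's middle along the slab (((y of file_crate in the frame of granite between 0.105 and 0.117 m and y of stone_crate in the frame of granite between -0.122 and -0.11 m) or (y of file_crate in the frame of granite between -0.117 and -0.105 m and y of stone_crate in the frame of granite between 0.11 and 0.122 m)) and x of file_crate in the frame of granite between -0.08 and 0.08 m and angle between the x axis of each of file_crate, stone_crate and the x axis of granite, either way round below 0.06 rad and angle between each of file_crate, stone_crate's own z axis and vertical below 0.04 rad and height (world z) of each of file_crate, stone_crate below 0.005 m and linear speed of each of file_crate, stone_crate below 0.01 m/s and x of stone_crate in the frame of granite between -0.08 and 0.08 m); the robot touches nothing.
It fails at once if a crate is tipped (leans more than 0.15 rad) (angle between any of file_crate, stone_crate's own z axis and vertical above 0.15 rad).
It fails at once if a crate is lifted off the bench (height (world z) of any of file_crate, stone_crate above 0.014 m).
It fails at once if a crate is knocked or shoved along faster than 0.3 m/s (linear speed of any of file_crate, stone_crate above 0.3 m/s).
It fails at once if a crate is pushed high up, with the fingers' grasp point more than 100 mm above the bench ((contact force between the fingers and file_crate above 2 N and height (world z) of the grasp point above 0.1 m) or (contact force between the fingers and stone_crate above 2 N and height (world z) of the grasp point above 0.1 m)).
It fails at once if another thing on the bench is shifted by more than 30 mm, or the jar tipped over (distance of any of jar, carving, tape, file, tin, hammer, callipers from where it was at the start of the episode above 0.03 m or angle between jar's own z axis and vertical above 0.3 rad).
It also fails if it takes over 67 s, if anything falls off the work surface, if the arm or the gripper's body presses on something with over 40 N, if the wrist force passes 120 N, or if a joint passes its speed limit or range.

### The arm

A 7-joint arm with a two-finger parallel gripper is mounted at the origin on the work surface. World frame = base frame: x ahead of the robot, y to its left, z up, the work surface at z = 0. Lengths are in m, angles in rad, forces in N, time in s.
With the tool pointing down it reaches from about 0.4 to 0.85 m from the base axis. Payload 10.4 kg.
Tool frame: the origin (TCP) lies where the fingers leave the gripper's body, on its centre line; the fingertips stand 70 mm ahead of it and the grasp point (between the pads) lies r.grip_depth ahead of it (r.grip_depth is the distance from the TCP to the grasp point, in m); z points along the fingers, y is the direction in which the jaws open and shut (so a half turn about z gives the same grasp; the last joint's range is limited). The gripper opens to 87 mm and grips with 3 to 60 N. Pads are 19 mm wide; open, the fingers measure 117 mm over their backs; the gripper's body (75 mm by 190 mm) begins 51 mm behind the grasp point.
Start: joints at [1.19, 0.332, -0.065, 1.46, 0.022, 1.35, -0.088], TCP at [0.219, -0.585, 0.292] pointing down, gripper open.
Joint ranges: [-2.6, 2.6], [-0.5, 2.12], [-1.47, 1.34], [0.16, 2.42], [-1.27, 4.41], [0.06, 2.06], [-2.6, 2.6]. Speed limits (rad/s): [2.22, 2.22, 2.79, 2.79, 3.14, 3.14, 3.14].

### API

Orientations are given as a unit quaternion [x, y, z, w].
In Python, from bench import monitor, viewer, workorder, nets, r gives the robot as it stands.
- The arm moves only by the tool drive_tool, never from a script. Its argument "plan" is a list of rows, each an object of numbers: "rx", "ry", "rz": the turn, a rotation vector about the tool's x, y, z in units of 360 degrees (1.0 is 360 degrees); "x", "y", "z": the shift along the tool's x, y, z in units of 1000 mm (1.0 is 1000 mm); "fingers": the opening, from 0 (shut) to 1 (fully open). In form: [{"rx": .., "ry": .., "rz": .., "x": .., "y": .., "z": .., "fingers": ..}, ...]. A call has 1 to 12 rows; each row is the pose to reach, as a shift and turn from the pose commanded when the call began, along the tool's axes at that moment, turning the shorter way round; what a row does not reach only later rows make up. A row lasts 1/8 s, in which the tool goes at most 62.5 mm and 10.7 degrees, less where a joint would pass 70% of its speed; a pose out of reach is approached as far as the arm can. A call with a number of a shift or a turn outside -1 to 1 is refused whole. A call with a gripper value outside its range is refused whole. The fingers move at their own pace and stop on an object; "squeeze" is the grip in N (left out, the last holds). Time passes only in rows, so rows that repeat a pose let the fingers close. It gives the time, the measured TCP pose, the force and the opening at its end, in the units of the state.
- monitor.read_state(): the state, without advancing time (a new reading comes with each control period).
- viewer.camera(name): name is "side" or "top" or "wrist"; returns a dict with "color" (400x640x3 uint8, red, green, blue), "depth" (400x640 float32, m along the optical axis (not along the pixel's ray), 0 where there is no reading), "camera_matrix" (3x3 intrinsics, pixels), "xyz" and "rotation" of the camera in the world. Camera axes: x right, y down, z forward; pixel columns grow to the right and rows downward; lengths in m; the calibration is good to about 2 mm. A picture is of the moment at which its call begins.
- workorder.close_job(): hands the job in, once; it reports no verdict.
Trained networks look in the newest picture that a camera, given by its name, has taken for a name from the list of things; names that differ only in an ending like _2 or _b are one class to them, and where a whole thing is asked for, a point or a joint stands for the part that bears it (a point fixed in the world has none). Each returns a list of dicts, best first, with "confidence" (0 to 1); they miss things now and then, are a little off and sometimes report something else, mostly with a low value. They report only what shows in the picture. A call takes as long as a camera call.
- nets.find_in(label, camera): "centre" ([x, y, z] in m, in world coordinates, good to about 4 mm: the middle of the surface that is visible of it).
- nets.regions_of(label, camera): "region" (400x640 bool, what is visible of it).
The state is a dict: "time": time; "joint_positions": joint angles; "joint_vel": joint speeds; "joint_torque": joint torques, N m; "ee_pos": TCP position; "eef_rot": TCP orientation; "ft_force": force on the tool from outside, world axes, zero at the start; "torque": the same for the moment, N m; "width": finger opening in m.
Only numpy, scipy, OpenCV 4.12 (cv2) and the standard library are available. Lean on these libraries where they do the work, as an engineer would, in place of code of your own. Each camera call takes 0.05 s, during which the arm holds its last target.

## Working session

There is one attempt and no reset: what is moved stays moved. The work goes in short steps, Python scripts to look and compute and a tool call to move; the robot and the scene stay as the last step left them, time stands still between calls to the robot, and variables do not carry over. Pictures are saved under pics/ and viewed, and the job is handed in when it is done.

Besides the shell and the picture viewer there is one more tool, called after "Call:" as name(argument=value, ...), one argument or row to a line, values as JSON. drive_tool: Moves the arm, as the interface text tells. Its arguments: {"type":"object","properties":{"plan":{"type":"array","items":{"type":"object","properties":{"rx":{"type":"number","minimum":-1,"maximum":1},"ry":{"type":"number","minimum":-1,"maximum":1},"rz":{"type":"number","minimum":-1,"maximum":1},"x":{"type":"number","minimum":-1,"maximum":1},"y":{"type":"number","minimum":-1,"maximum":1},"z":{"type":"number","minimum":-1,"maximum":1},"fingers":{"type":"number"}}}},"squeeze":{"type":"number"}},"required":["plan"]}

```bash
ls; mkdir -p pics
python3 - <<'E'
from bench import monitor, viewer, nets, r
import cv2
print(monitor.read_state(), r.grip_depth)
for c in ["top","side"]:
    d=viewer.camera(c); cv2.imwrite(f"pics/{c}0.png",d["color"][:,:,::-1]); print(c,d["xyz"],d["rotation"],d["camera_matrix"])
    for n in ["granite","file_crate","stone_crate","jar","carving","tape","file","tin","hammer","callipers"]:
        print(n,[(x["centre"],round(x["confidence"],2)) for x in nets.find_in(n,c)[:2]])
E
```

```text
pics
{'time': 0.0, 'joint_positions': array([ 1.19037535,  0.3328468 , -0.06469138,  1.46100619,  0.02162928,
        1.34989573, -0.08852647]), 'joint_vel': array([-0.0007419 , -0.001136  , -0.00075406, -0.00062284, -0.00026855,
       -0.00066038,  0.00129111]), 'joint_torque': array([-8.51869790e-04, -6.23252892e+01,  2.38920422e-02, -3.89893985e+01,
       -6.14648801e-02,  3.98844620e-02,  1.31796151e-04]), 'ee_pos': array([ 0.21877172, -0.58512602,  0.29143854]), 'eef_rot': array([ 9.84038420e-01,  1.77954645e-01, -1.79786159e-04, -7.07404549e-04]), 'ft_force': array([-0.00286082,  0.52478765, -0.36817218]), 'torque': array([0.00575876, 0.03880351, 0.03010086]), 'width': 0.08739115373091322} 0.051
top [ 0.29580227 -0.00705208  1.57394147] [ 0.71319666 -0.6990685   0.03463613 -0.0381326 ] [[493.62494051   0.         321.86715472]
 [  0.         493.62494051 202.54242809]
 [  0.           0.           1.        ]]
granite [([0.5332, -0.0288, 0.0303], 0.74)]
file_crate [([0.4834, 0.2053, 0.1448], 0.98)]
stone_crate [([0.5846, -0.2192, 0.1437], 0.97), ([0.5334, -0.027, 0.0313], 0.2
[... 334 characters left out ...]
3, -0.2188, 0.1479], 0.3)]
side [0.03531349 1.0174371  1.10034497] [-0.16190844  0.90482683 -0.38580571  0.07891779] [[498.93884972   0.         321.18621178]
 [  0.         498.93884972 204.32364263]
 [  0.           0.           1.        ]]
granite [([0.5108, -0.013, 0.0313], 0.93)]
file_crate [([0.4736, 0.2498, 0.1195], 0.9), ([0.615, 0.0333, 0.0934], 0.5)]
stone_crate [([0.5875, -0.1972, 0.0938], 0.72)]
jar [([0.6174, 0.031, 0.0963], 0.57)]
carving [([0.4651, -0.026, 0.0393], 0.59)]
tape [([0.2515, 0.2863, 0.0193], 0.65)]
file [([0.2465, -0.303, 0.0149], 0.77)]
tin [([0.4956, -0.5449, 0.0543], 0.79)]
hammer [([0.4177, 0.5455, 0.0229], 0.66)]
callipers [([0.3663, -0.5094, 0.0057], 0.49)]
```

View pics/top0.png

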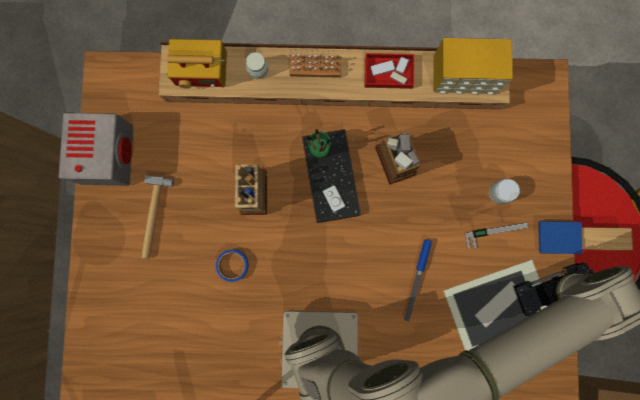

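View pics/side0.png

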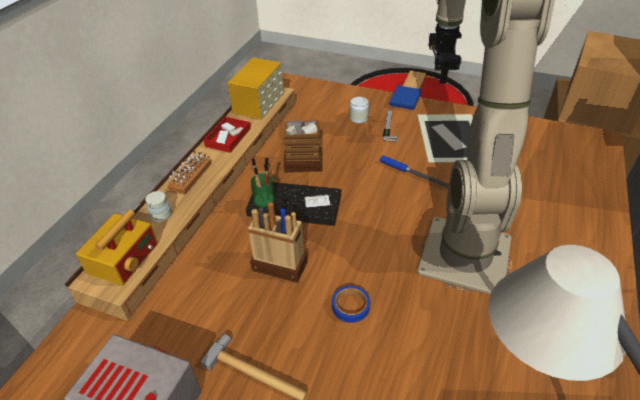

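```bash
cat > h.py <<'E'
import numpy as np, cv2
from scipy.spatial.transform import Rotation as R
from bench import monitor, viewer, nets, r
def cloud(c):
    d=viewer.camera(c); z=d["depth"]; K=d["camera_matrix"]
    v,u=np.indices(z.shape)
    P=np.stack([(u-K[0,2])*z/K[0,0],(v-K[1,2])*z/K[1,1],z],-1)
    q=np.asarray(d["rotation"]); M=R.from_quat(q).as_matrix() if q.size==4 else q
    W=P@M.T+d["xyz"]; W[z==0]=np.nan
    return d,W
def rect(p,name=""):
    (c,s,a)=cv2.minAreaRect((p[:,:2]*1000).astype(np.float32))
    if s[0]<s[1]: s=s[::-1]; a+=90
    a=(a+90)%180-90
    print(name,"n",len(p),"c",np.round(c,1),"size",np.round(s,1),"ang rad",round(np.radians(a),4))
    return np.array(c)/1000,np.radians(a)
E
python3 - <<'E'
from h import *
for c in ["top","side"]:
    d,W=cloud(c)
    # bench level
    f=W[(abs(W[...,0]-.4)<.05)&(abs(W[...,1]-.12)<.03)]; print(c,"bench z",np.nanmedian(f[:,2]))
    for n in ["granite","file_crate","stone_crate"]:
        g=nets.regions_of(n,c)
        if not g: continue
        m=g[0]["region"]; p=W[m]; p=p[~np.isnan(p[:,0])]
        print(n,len(p),np.histogram(p[:,2],bins=np.arange(-.01,.25,.02))[0])
        zs={"granite":[(.02,.036)],"file_crate":[(.155,.18),(.06,.18),(.006,.05),(.03,.05)],"stone_crate":[(.1,.18),(.06,.18),(.006,.046),(.03,.046)]}[n]
        for a,b in zs:
            q=p[(p[:,2]>a)&(p[:,2]<b)]
            if len(q)>5: rect(q,f"{n} {a}-{b}")
E
```

```text
top bench z 0.0014566931632837843
granite 3094 [  24  992 2077    0    0    0    0    0    0    1    0    0]
granite 0.02-0.036 n 2735 c [543.5 -22.6] size [280.7 140.1] ang rad 0.1916
file_crate 1552 [ 47  41 203 133  72  94  92 122 264 266  87 125]
file_crate 0.155-0.18 n 479 c [485.9 220. ] size [125.1  64.6] ang rad 0.0448
file_crate 0.06-0.18 n 919 c [485.6 220.5] size [125.7  64.6] ang rad 0.0344
file_crate 0.006-0.05 n 258 c [484.8 232.2] size [139.3 103.7] ang rad 0.0423
file_crate 0.03-0.05 n 203 c [486.  218.8] size [139.1  77.6] ang rad 0.021
stone_crate 1584 [ 19  55 234  67  55  56  73 286 697  42   0   0]
stone_crate 0.1-0.18 n 1118 c [ 597.8 -228. ] size [115.1  76.5] ang rad 0.3716
stone_crate 0.06-0.18 n 1249 c [ 597.8 -227.9] size [115.2  76.5] ang rad 0.3743
stone_crate 0.006-0.046 n 271 c [ 597.3 -227.2] size [130.8  90.9] ang rad 0.3887
stone_crate 0.03-0.046 n 208 c [ 597.4 -227.2] size [130.6  90.9] ang rad 0.3887
side bench z -0.0014006203852496846
granite 2120 [  98 1532  481    0    1    0    0    0    0    0    3    5]
granite 0.02-0.036 n 1890 c [540.2 -21.2] size [280.7 146.9] ang rad 0.1939
file_crate 3492 [152 293 445 236 243 261 270 333 582 281 241 155]
file_crate 0.155-0.18 n 660 c [482.9 222.7] size [125.1  69.7] ang rad 0.0558
file_crate 0.06-0.18 n 1973 c [483.2 222.7] size [126.6  70.8] ang rad 0.0402
file_crate 0.006-0.05 n 787 c [514.7 139.5] size [296.3 155.8] ang rad -1.1998
file_crate 0.03-0.05 n 445 c [512.9 143.7] size [285.8 155.1] ang rad -1.1963
stone_crate 1824 [ 99 162 265 170 165 171 160 306 325   1   0   0]
stone_crate 0.1-0.18 n 868 c [ 594.6 -225.2] size [112.3  84.2] ang rad 0.3789
stone_crate 0.06-0.18 n 1202 c [ 593.7 -225.5] size [114.3  84.2] ang rad 0.3789
stone_crate 0.006-0.046 n 439 c [ 594.5 -224.3] size [128.7  94.5] ang rad 0.3728
stone_crate 0.03-0.046 n 235 c [ 593.9 -223.9] size [129.2  94.1] ang rad 0.3863
```

```bash
cat >> h.py <<'E'
G=np.array([.5425,-.022]); GA=.192
def pose(side,sx,sy,zc,th=.52,yaw=0,dz=0):
    """side=-1: pusher on -y side pushing +y. (sx,sy) slab-frame front tip edge, zc its height"""
    a=GA+yaw; ex=np.array([np.cos(a),np.sin(a),0]); ey=np.array([-np.sin(a),np.cos(a),0]); Z=np.array([0,0,1.])
    p=-side*ey
    tz=-np.cos(th)*Z+np.sin(th)*p
    ty=ex; tx=np.cross(ty,tz)
    g=np.array([[np.cos(GA),-np.sin(GA)],[np.sin(GA),np.cos(GA)]])
    c=np.append(G+g@np.array([sx,sy]),zc)
    T=c-.07*tz-.0095*(-side)*tx
    return T,R.from_matrix(np.stack([tx,ty,tz],1))
def delta(T,Rt,ref=None):
    s=monitor.read_state() if ref is None else ref
    R0=R.from_quat(s["eef_rot"]); t=R0.inv().apply(T-s["ee_pos"]); w=(R0.inv()*Rt).as_rotvec()
    print("x,y,z",np.round(t,4),"rx,ry,rz",np.round(w/(2*np.pi),4),"dist",np.round(np.linalg.norm(t),3),"deg",np.round(np.degrees(np.linalg.norm(w)),1))
def edge(side):
    s=monitor.read_state(); R0=R.from_quat(s["eef_rot"]); m=R0.as_matrix()
    c=s["ee_pos"]+.07*m[:,2]+.0095*(-side)*m[:,0]
    d=c[:2]-G; print("t",round(s["time"],2),"edge slab",np.round([d[0]*np.cos(GA)+d[1]*np.sin(GA),-d[0]*np.sin(GA)+d[1]*np.cos(GA),c[2]],4),"F",np.round(s["ft_force"],1),"q",np.round(s["joint_positions"],2))
E
python3 - <<'E'
from h import *
for z in (.17,.02):
    T,Rt=pose(-1,.014,-.30,z); print(T); delta(T,Rt)
E
```

```text
[ 0.62169981 -0.35605112  0.22602698]
x,y,z [ 0.4576 -0.0738  0.0662] rx,ry,rz [ 0.0581  0.0686 -0.2182] dist 0.468 deg 84.9
[ 0.62169981 -0.35605112  0.07602698]
x,y,z [ 0.4576 -0.0738  0.2162] rx,ry,rz [ 0.0581  0.0686 -0.2182] dist 0.511 deg 84.9
```

Call:
drive_tool(
  plan=[
    {"x": 0.458, "y": -0.074, "z": 0.066, "rx": 0.0581, "ry": 0.0686, "rz": -0.2182, "fingers": 1},
    {"x": 0.458, "y": -0.074, "z": 0.066, "rx": 0.0581, "ry": 0.0686, "rz": -0.2182, "fingers": 1},
    {"x": 0.458, "y": -0.074, "z": 0.066, "rx": 0.0581, "ry": 0.0686, "rz": -0.2182, "fingers": 1},
    {"x": 0.458, "y": -0.074, "z": 0.066, "rx": 0.0581, "ry": 0.0686, "rz": -0.2182, "fingers": 1},
    {"x": 0.458, "y": -0.074, "z": 0.066, "rx": 0.0581, "ry": 0.0686, "rz": -0.2182, "fingers": 1},
    {"x": 0.458, "y": -0.074, "z": 0.066, "rx": 0.0581, "ry": 0.0686, "rz": -0.2182, "fingers": 1},
    {"x": 0.458, "y": -0.074, "z": 0.066, "rx": 0.0581, "ry": 0.0686, "rz": -0.2182, "fingers": 1},
    {"x": 0.458, "y": -0.074, "z": 0.066, "rx": 0.0581, "ry": 0.0686, "rz": -0.2182, "fingers": 1},
    {"x": 0.458, "y": -0.074, "z": 0.066, "rx": 0.0581, "ry": 0.0686, "rz": -0.2182, "fingers": 1},
    {"x": 0.458, "y": -0.074, "z": 0.066, "rx": 0.0581, "ry": 0.0686, "rz": -0.2182, "fingers": 1},
    {"x": 0.458, "y": -0.074, "z": 0.066, "rx": 0.0581, "ry": 0.0686, "rz": -0.2182, "fingers": 1},
  ],
)

```text
time: 2.88
ee_pos: [0.6211, -0.3572, 0.2274]
eef_rot: [0.616, 0.745, 0.163, -0.197]
ft_force: [-0.1, 0.2, 0.5]
width: 0.0874
```

Run:
```python
from h import *
edge(-1)
T,Rt=pose(-1,.014,-.30,.02); delta(T,Rt)
d,W=cloud("top"); cv2.imwrite("pics/top1.png",d["color"][:,:,::-1])
```

```text
t 2.88 edge slab [ 0.0133 -0.3011  0.1712] F [-0.1  0.2  0.5] q [ 0.81  0.87 -0.46  0.9  -0.07  1.75  0.63]
x,y,z [-0.0741  0.0008  0.132 ] rx,ry,rz [ 0.0002  0.0003 -0.0004] dist 0.151 deg 0.2
```

View pics/top1.png

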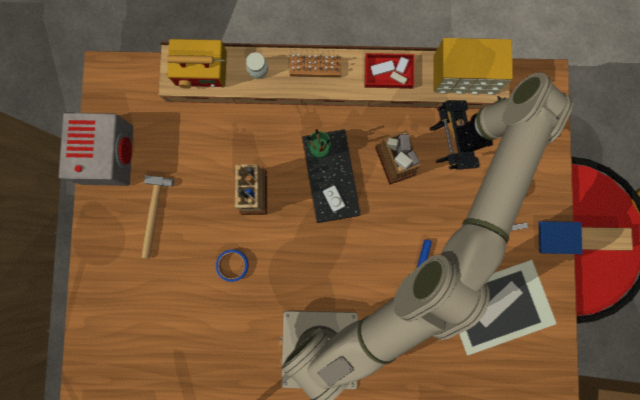

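Call:
drive_tool(
  plan=[
    {"x": -0.025, "y": 0, "z": 0.044, "fingers": 1},
    {"x": -0.045, "y": 0, "z": 0.082, "fingers": 1},
    {"x": -0.062, "y": 0, "z": 0.111, "fingers": 1},
    {"x": -0.073, "y": 0.0008, "z": 0.131, "fingers": 1},
    {"x": -0.073, "y": 0.0008, "z": 0.131, "fingers": 1},
  ],
)

```text
validation failed for argument at $.pl...
```

Run:
```python
from h import *
edge(-1)
T,Rt=pose(-1,.014,-.161,.02); delta(T,Rt)
T,Rt=pose(-1,.014,-.25,.02); delta(T,Rt)
```

```text
t 2.92 edge slab [ 0.0133 -0.301   0.1713] F [ 0.5 -0.2 -1. ] q [ 0.81  0.87 -0.46  0.9  -0.07  1.75  0.63]
x,y,z [0.0466 0.0004 0.2008] rx,ry,rz [ 0.0002  0.0003 -0.0004] dist 0.206 deg 0.2
x,y,z [-0.0308  0.0007  0.1567] rx,ry,rz [ 0.0002  0.0003 -0.0004] dist 0.16 deg 0.2
```

The picture shows the hand right of the stone crate, with fingertips around (437,145) and the crate at (398,158), nothing touched. The descend call was refused, so I'll fill in every field.

Call:
drive_tool(
  plan=[
    {"x": -0.025, "y": 0, "z": 0.044, "rx": 0, "ry": 0, "rz": 0, "fingers": 1},
    {"x": -0.045, "y": 0, "z": 0.082, "rx": 0, "ry": 0, "rz": 0, "fingers": 1},
    {"x": -0.062, "y": 0, "z": 0.111, "rx": 0, "ry": 0, "rz": 0, "fingers": 1},
    {"x": -0.073, "y": 0.001, "z": 0.131, "rx": 0, "ry": 0, "rz": 0, "fingers": 1},
    {"x": -0.073, "y": 0.001, "z": 0.131, "rx": 0, "ry": 0, "rz": 0, "fingers": 1},
  ],
)

```text
time: 3.55
ee_pos: [0.6218, -0.3538, 0.0752]
eef_rot: [0.615, 0.745, 0.163, -0.199]
ft_force: [-0.9, -0.4, 0.9]
width: 0.0868
```

Run:
```python
from h import *
edge(-1)
T,Rt=pose(-1,.014,-.161,.02); delta(T,Rt)
T,Rt=pose(-1,.014,-.25,.02); delta(T,Rt)
```

```text
t 3.55 edge slab [ 0.0145 -0.2977  0.0193] F [-0.9 -0.4  0.9] q [ 0.81  0.99 -0.44  1.02 -0.03  1.53  0.69]
x,y,z [ 0.119  -0.0006  0.0675] rx,ry,rz [-0.0002 -0.0003 -0.0002] dist 0.137 deg 0.1
x,y,z [ 0.0418 -0.0006  0.0231] rx,ry,rz [-0.0002 -0.0003 -0.0002] dist 0.048 deg 0.1
```

Call:
drive_tool(
  plan=[
    {"x": 0.005, "y": 0, "z": 0.003, "rx": 0, "ry": 0, "rz": 0, "fingers": 1},
    {"x": 0.01, "y": 0, "z": 0.006, "rx": 0, "ry": 0, "rz": 0, "fingers": 1},
    {"x": 0.016, "y": 0, "z": 0.009, "rx": 0, "ry": 0, "rz": 0, "fingers": 1},
    {"x": 0.021, "y": 0, "z": 0.012, "rx": 0, "ry": 0, "rz": 0, "fingers": 1},
    {"x": 0.026, "y": 0, "z": 0.0145, "rx": 0, "ry": 0, "rz": 0, "fingers": 1},
    {"x": 0.031, "y": 0, "z": 0.0175, "rx": 0, "ry": 0, "rz": 0, "fingers": 1},
    {"x": 0.036, "y": 0, "z": 0.0205, "rx": 0, "ry": 0, "rz": 0, "fingers": 1},
    {"x": 0.041, "y": 0, "z": 0.023, "rx": 0, "ry": 0, "rz": 0, "fingers": 1},
    {"x": 0.046, "y": 0, "z": 0.026, "rx": 0, "ry": 0, "rz": 0, "fingers": 1},
    {"x": 0.051, "y": 0, "z": 0.029, "rx": 0, "ry": 0, "rz": 0, "fingers": 1},
    {"x": 0.056, "y": 0, "z": 0.032, "rx": 0, "ry": 0, "rz": 0, "fingers": 1},
    {"x": 0.061, "y": 0, "z": 0.0345, "rx": 0, "ry": 0, "rz": 0, "fingers": 1},
  ],
)

```text
time: 5.05
ee_pos: [0.6087, -0.2905, 0.0769]
eef_rot: [0.617, 0.745, 0.161, -0.195]
ft_force: [2.3, -14.4, -1.1]
width: 0.0871
```

```bash
cat >> h.py <<'E'
def crate(n,c="top"):
    d,W=cloud(c); g=nets.regions_of(n,c)
    if not g: print("none"); return d
    p=W[g[0]["region"]]; p=p[~np.isnan(p[:,0])]
    a,b=dict(file_crate=(.06,.18),stone_crate=(.06,.18))[n]
    C,A=rect(p[(p[:,2]>a)&(p[:,2]<b)],n+" box")
    q=p[(p[:,2]>.03)&(p[:,2]<.05)]; 
    if len(q)>20: rect(q,n+" base")
    e=C-G; print("slab frame",np.round([e[0]*np.cos(GA)+e[1]*np.sin(GA),-e[0]*np.sin(GA)+e[1]*np.cos(GA)],4),"rel yaw",round(A-GA,3))
    return d
E
python3 - <<'E'
from h import *
edge(-1)
d=crate("stone_crate"); cv2.imwrite("pics/top2.png",d["color"][:,:,::-1])
E
```

```text
t 5.05 edge slab [ 0.014  -0.2337  0.0205] F [  2.3 -14.4  -1.1] q [ 0.81  0.89 -0.47  1.21 -0.05  1.41  0.64]
stone_crate box n 1227 c [ 600.4 -201.2] size [115.9  75.7] ang rad 0.1886
stone_crate base n 225 c [ 599.6 -199.9] size [129.9  89.2] ang rad 0.1967
slab frame [ 0.0227 -0.1869] rel yaw -0.003
```

View pics/top2.png

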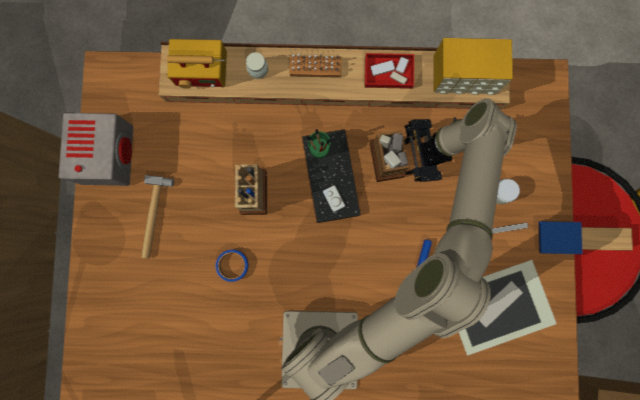

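The crate is square to the slab and upright, at (390,155) in the picture, with the hand flat against it. I'll push on.

Call:
drive_tool(
  plan=[
    {"x": 0.004, "y": 0, "z": 0.0025, "rx": 0, "ry": 0, "rz": 0, "fingers": 1},
    {"x": 0.008, "y": 0, "z": 0.005, "rx": 0, "ry": 0, "rz": 0, "fingers": 1},
    {"x": 0.013, "y": 0, "z": 0.0075, "rx": 0, "ry": 0, "rz": 0, "fingers": 1},
    {"x": 0.017, "y": 0, "z": 0.01, "rx": 0, "ry": 0, "rz": 0, "fingers": 1},
    {"x": 0.021, "y": 0, "z": 0.012, "rx": 0, "ry": 0, "rz": 0, "fingers": 1},
    {"x": 0.026, "y": 0, "z": 0.0145, "rx": 0, "ry": 0, "rz": 0, "fingers": 1},
    {"x": 0.03, "y": 0, "z": 0.017, "rx": 0, "ry": 0, "rz": 0, "fingers": 1},
    {"x": 0.034, "y": 0, "z": 0.0195, "rx": 0, "ry": 0, "rz": 0, "fingers": 1},
    {"x": 0.039, "y": 0, "z": 0.022, "rx": 0, "ry": 0, "rz": 0, "fingers": 1},
    {"x": 0.043, "y": 0, "z": 0.0245, "rx": 0, "ry": 0, "rz": 0, "fingers": 1},
    {"x": 0.047, "y": 0, "z": 0.027, "rx": 0, "ry": 0, "rz": 0, "fingers": 1},
    {"x": 0.05, "y": 0, "z": 0.0285, "rx": 0, "ry": 0, "rz": 0, "fingers": 1},
  ],
)

```text
time: 6.65
ee_pos: [0.5983, -0.2336, 0.0769]
eef_rot: [0.617, 0.745, 0.162, -0.195]
ft_force: [2.2, -14.1, -1.4]
width: 0.0872
```

Run:
```python
from h import *
edge(-1)
d=crate("stone_crate")
```

```text
t 6.65 edge slab [ 0.0147 -0.1758  0.0205] F [  2.2 -14.1  -1.4] q [ 0.79  0.82 -0.5   1.35 -0.07  1.33  0.6 ]
stone_crate box n 1186 c [ 589.7 -144.2] size [115.9  74.8] ang rad 0.1845
stone_crate base n 215 c [ 585.2 -143.8] size [129.  101.3] ang rad 0.07
slab frame [ 0.023 -0.129] rel yaw -0.007
```

Call:
drive_tool(
  plan=[
    {"x": 0.002, "y": 0, "z": 0.001, "rx": 0, "ry": 0, "rz": 0, "fingers": 1},
    {"x": 0.004, "y": 0, "z": 0.002, "rx": 0, "ry": 0, "rz": 0, "fingers": 1},
    {"x": 0.006, "y": 0, "z": 0.0035, "rx": 0, "ry": 0, "rz": 0, "fingers": 1},
    {"x": 0.008, "y": 0, "z": 0.0045, "rx": 0, "ry": 0, "rz": 0, "fingers": 1},
    {"x": 0.01, "y": 0, "z": 0.0055, "rx": 0, "ry": 0, "rz": 0, "fingers": 1},
    {"x": 0.011, "y": 0, "z": 0.0065, "rx": 0, "ry": 0, "rz": 0, "fingers": 1},
    {"x": 0.012, "y": 0, "z": 0.007, "rx": 0, "ry": 0, "rz": 0, "fingers": 1},
  ],
)

```text
time: 7.62
ee_pos: [0.5958, -0.2204, 0.0768]
eef_rot: [0.617, 0.745, 0.162, -0.195]
ft_force: [2.7, -17.0, -0.3]
width: 0.0871
```

Run:
```python
from h import *
edge(-1)
d=crate("stone_crate")
```

```text
t 7.62 edge slab [ 0.0147 -0.1624  0.0204] F [  2.7 -17.   -0.3] q [ 0.79  0.8  -0.5   1.38 -0.08  1.31  0.59]
stone_crate box n 1165 c [ 587.5 -131.4] size [115.6  75.5] ang rad 0.1855
stone_crate base n 196 c [ 563.2 -110.1] size [147.3  76.5] ang rad 0.8172
slab frame [ 0.0233 -0.116 ] rel yaw -0.007
```

Call:
drive_tool(
  plan=[
    {"x": 0.001, "y": 0, "z": 0.0005, "rx": 0, "ry": 0, "rz": 0, "fingers": 1},
    {"x": 0.002, "y": 0, "z": 0.001, "rx": 0, "ry": 0, "rz": 0, "fingers": 1},
    {"x": 0.003, "y": 0, "z": 0.0015, "rx": 0, "ry": 0, "rz": 0, "fingers": 1},
    {"x": 0.003, "y": 0, "z": 0.0015, "rx": 0, "ry": 0, "rz": 0, "fingers": 1},
  ],
)

```text
time: 8.22
ee_pos: [0.5955, -0.2199, 0.0771]
eef_rot: [0.618, 0.745, 0.161, -0.192]
ft_force: [5.9, -23.0, 0.2]
width: 0.087
```

Run:
```python
from h import *
edge(-1)
```

```text
t 8.22 edge slab [ 0.0147 -0.1621  0.0205] F [  5.9 -23.    0.2] q [ 0.79  0.8  -0.5   1.38 -0.08  1.3   0.59]
```

Contact confirmed: the force rose to 23 N with no further travel. I'll back off and lift.

Call:
drive_tool(
  plan=[
    {"x": -0.006, "y": 0, "z": -0.0035, "rx": 0, "ry": 0, "rz": 0, "fingers": 1},
    {"x": -0.026, "y": 0, "z": -0.015, "rx": 0, "ry": 0, "rz": 0, "fingers": 1},
    {"x": -0.052, "y": 0, "z": -0.03, "rx": 0, "ry": 0, "rz": 0, "fingers": 1},
    {"x": -0.07, "y": 0, "z": -0.04, "rx": 0, "ry": 0, "rz": 0, "fingers": 1},
    {"x": -0.045, "y": 0, "z": -0.083, "rx": 0, "ry": 0, "rz": 0, "fingers": 1},
    {"x": -0.015, "y": 0, "z": -0.135, "rx": 0, "ry": 0, "rz": 0, "fingers": 1},
    {"x": 0.015, "y": 0, "z": -0.187, "rx": 0, "ry": 0, "rz": 0, "fingers": 1},
    {"x": 0.045, "y": 0, "z": -0.239, "rx": 0, "ry": 0, "rz": 0, "fingers": 1},
    {"x": 0.075, "y": 0, "z": -0.291, "rx": 0, "ry": 0, "rz": 0, "fingers": 1},
    {"x": 0.075, "y": 0, "z": -0.291, "rx": 0, "ry": 0, "rz": 0, "fingers": 1},
  ],
)

```text
time: 9.48
ee_pos: [0.611, -0.2893, 0.3727]
eef_rot: [0.614, 0.747, 0.165, -0.194]
ft_force: [-1.1, 0.1, -0.4]
width: 0.0869
```

Run:
```python
from h import *
edge(-1)
s=monitor.read_state(); print(s["ee_pos"])
d=crate("stone_crate"); crate("stone_crate","side"); cv2.imwrite("pics/top3.png",d["color"][:,:,::-1])
crate("file_crate")
for a in [(1,-.01,.40,.30),(1,-.01,.335,.25),(1,-.01,.335,.02)]:
    T,Rt=pose(*a); print(T); delta(T,Rt)
```

```text
t 9.47 edge slab [ 0.0166 -0.2327  0.3164] F [-1.1  0.1 -0.4] q [ 0.78  0.7  -0.51  0.88 -0.13  1.89  0.5 ]
[ 0.61097532 -0.28926346  0.37267361]
stone_crate box n 1176 c [ 587.4 -131.2] size [115.4  74.8] ang rad 0.1895
stone_crate base n 207 c [ 586.  -131.2] size [128.1  89.7] ang rad 0.1962
slab frame [ 0.0233 -0.1158] rel yaw -0.002
stone_crate box n 1319 c [ 584.2 -128.5] size [116.7  82.8] ang rad 0.208
stone_crate base n 290 c [ 564.2 -106.8] size [145.3  79.7] ang rad 0.694
slab frame [ 0.0206 -0.1125] rel yaw 0.016
file_crate box n 881 c [485.4 220.4] size [125.2  64.4] ang rad 0.0331
file_crate base n 194 c [486.3 218.9] size [139.8  77. ] ang rad 0.0263
slab frame [-0.0098  0.2488] rel yaw -0.159
[0.44814444 0.41097687 0.35602698]
x,y,z [ 0.6184 -0.025   0.3662] rx,ry,rz [-0.0003 -0.1658  0.    ] dist 0.719 deg 59.7
[0.4605479  0.34717127 0.30602698]
x,y,z [ 0.5371 -0.0249  0.3771] rx,ry,rz [-0.0003 -0.1658  0.    ] dist 0.657 deg 59.7
[0.4605479  0.34717127 0.07602698]
x,y,z [ 0.4225 -0.0244  0.5765] rx,ry,rz [-0.0003 -0.1658  0.    ] dist 0.715 deg 59.7
```

View pics/top3.png

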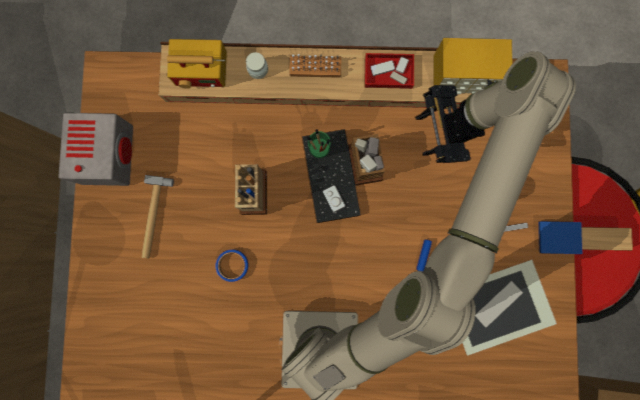

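The stone crate stands flush on the slab's right side, at (367,160). Now over to the file crate side, passing above everything.

Call:
drive_tool(
  plan=[
    {"x": 0.618, "y": -0.025, "z": 0.366, "rx": 0, "ry": -0.1658, "rz": 0, "fingers": 1},
    {"x": 0.618, "y": -0.025, "z": 0.366, "rx": 0, "ry": -0.1658, "rz": 0, "fingers": 1},
    {"x": 0.618, "y": -0.025, "z": 0.366, "rx": 0, "ry": -0.1658, "rz": 0, "fingers": 1},
    {"x": 0.618, "y": -0.025, "z": 0.366, "rx": 0, "ry": -0.1658, "rz": 0, "fingers": 1},
    {"x": 0.618, "y": -0.025, "z": 0.366, "rx": 0, "ry": -0.1658, "rz": 0, "fingers": 1},
    {"x": 0.618, "y": -0.025, "z": 0.366, "rx": 0, "ry": -0.1658, "rz": 0, "fingers": 1},
  ],
)

```text
time: 10.52
ee_pos: [0.5249, 0.0768, 0.3616]
eef_rot: [0.613, 0.746, -0.165, 0.202]
ft_force: [0.7, -0.1, -0.4]
width: 0.0866
```

Run:
```python
from h import *
edge(1)
s=monitor.read_state(); print(s["ee_pos"],R.from_quat(s["eef_rot"]).as_matrix()[:,2])
for a in [(1,-.01,.40,.30),(1,-.01,.335,.25),(1,-.01,.335,.02)]:
    T,Rt=pose(*a); print(T); delta(T,Rt)
```

```text
t 10.53 edge slab [0.0018 0.0569 0.3059] F [ 0.7 -0.1 -0.4] q [ 0.13  0.2  -0.71  1.61  0.61  1.6  -0.44]
[0.52486134 0.07682416 0.36161812] [ 0.09912303 -0.49331416 -0.86418503]
[0.44814444 0.41097687 0.35602698]
x,y,z [ 0.2989 -0.0107 -0.1676] rx,ry,rz [0.0005 0.0012 0.0002] dist 0.343 deg 0.5
[0.4605479  0.34717127 0.30602698]
x,y,z [ 0.2679 -0.011  -0.0917] rx,ry,rz [0.0005 0.0012 0.0002] dist 0.283 deg 0.5
[0.4605479  0.34717127 0.07602698]
x,y,z [ 0.3837 -0.0115  0.1071] rx,ry,rz [0.0005 0.0012 0.0002] dist 0.398 deg 0.5
```

Call:
drive_tool(
  plan=[
    {"x": 0.299, "y": -0.011, "z": -0.168, "rx": 0.0005, "ry": 0.0012, "rz": 0, "fingers": 1},
    {"x": 0.299, "y": -0.011, "z": -0.168, "rx": 0.0005, "ry": 0.0012, "rz": 0, "fingers": 1},
    {"x": 0.299, "y": -0.011, "z": -0.168, "rx": 0.0005, "ry": 0.0012, "rz": 0, "fingers": 1},
    {"x": 0.299, "y": -0.011, "z": -0.168, "rx": 0.0005, "ry": 0.0012, "rz": 0, "fingers": 1},
    {"x": 0.299, "y": -0.011, "z": -0.168, "rx": 0.0005, "ry": 0.0012, "rz": 0, "fingers": 1},
    {"x": 0.299, "y": -0.011, "z": -0.168, "rx": 0.0005, "ry": 0.0012, "rz": 0, "fingers": 1},
    {"x": 0.299, "y": -0.011, "z": -0.168, "rx": 0.0005, "ry": 0.0012, "rz": 0, "fingers": 1},
    {"x": 0.299, "y": -0.011, "z": -0.168, "rx": 0.0005, "ry": 0.0012, "rz": 0, "fingers": 1},
  ],
)

```text
time: 11.52
ee_pos: [0.4504, 0.4081, 0.3576]
eef_rot: [0.616, 0.746, -0.163, 0.195]
ft_force: [1.0, -0.1, 0.7]
width: 0.0871
```

Run:
```python
from h import *
edge(1)
s=monitor.read_state(); print(s["ee_pos"],R.from_quat(s["eef_rot"]).as_matrix()[:,2])
for a in [(1,-.01,.37,.15),(1,-.01,.35,.02)]:
    T,Rt=pose(*a); print(T); delta(T,Rt)
for c in ("top","side"): cv2.imwrite(f"pics/{c}4.png",viewer.camera(c)["color"][:,:,::-1])
```

```text
t 11.53 edge slab [-0.0086  0.397   0.3014] F [ 1.  -0.1  0.7] q [-0.48  0.59 -0.81  1.18  0.69  1.97 -0.97]
[0.4504048  0.40810319 0.35760604] [ 0.09014774 -0.48417788 -0.87031326]
[0.45386911 0.38152813 0.20602698]
x,y,z [ 0.0514 -0.0011  0.1451] rx,ry,rz [-0.0006 -0.0008 -0.    ] dist 0.154 deg 0.4
[0.45768556 0.36189564 0.07602698]
x,y,z [ 0.098  -0.0006  0.2681] rx,ry,rz [-0.0006 -0.0008 -0.    ] dist 0.285 deg 0.4
```

View pics/top4.png

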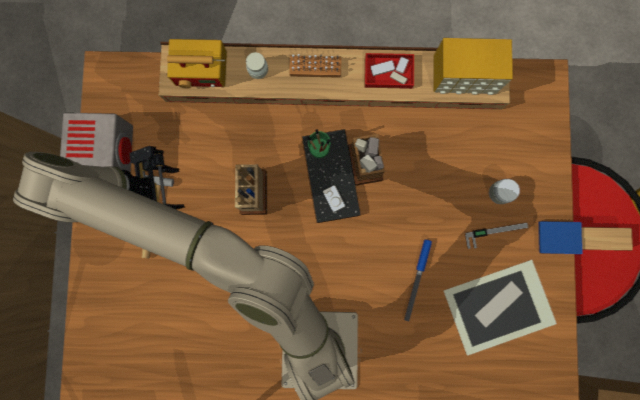

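View pics/side4.png

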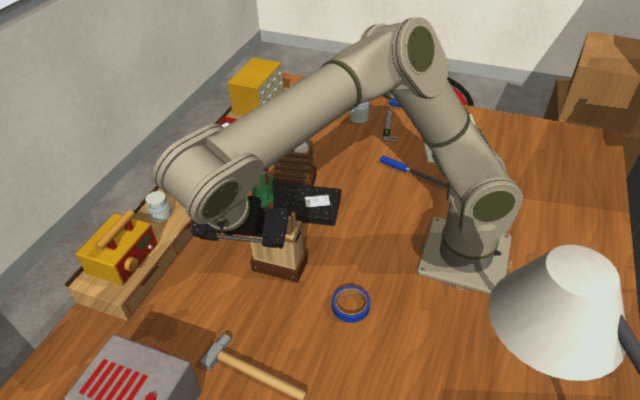

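Run:
```python
from h import *
for c in ("top","side"):
    d,W=cloud(c); P=W.reshape(-1,3); P=P[~np.isnan(P[:,0])]
    m=(P[:,1]>.5)&(P[:,1]<.85)&(P[:,0]>.3)&(P[:,0]<.75)
    Q=P[m]
    for y in np.arange(.4,.85,.05):
        k=P[(P[:,1]>y)&(P[:,1]<y+.05)&(P[:,0]>.3)&(P[:,0]<.8)]
        lo=k[(k[:,2]>.03)&(k[:,2]<.25)]; hi=k[k[:,2]>.25]
        print(c,round(y,2),"lo",len(lo),(np.round(lo.min(0),3),np.round(lo.max(0),3)) if len(lo) else "","hi",(len(hi),np.round(hi.min(0),3),np.round(hi.max(0),3)) if len(hi) else "")
```

```text
top 0.4 lo 219 (array([0.776, 0.4  , 0.032]), array([0.8  , 0.449, 0.14 ])) hi (2612, array([0.323, 0.4  , 0.311]), array([0.547, 0.45 , 0.662]))
top 0.45 lo 174 (array([0.507, 0.451, 0.03 ]), array([0.8  , 0.5  , 0.081])) hi (2101, array([0.342, 0.45 , 0.372]), array([0.538, 0.5  , 0.667]))
top 0.5 lo 84 (array([0.504, 0.5  , 0.03 ]), array([0.8  , 0.533, 0.079])) hi (1692, array([0.351, 0.5  , 0.551]), array([0.487, 0.55 , 0.67 ]))
top 0.55 lo 0  hi (729, array([0.365, 0.55 , 0.583]), array([0.489, 0.6  , 0.664]))
top 0.6 lo 1295 (array([0.54 , 0.606, 0.03 ]), array([0.7  , 0.65 , 0.149])) hi 
top 0.65 lo 891 (array([0.541, 0.65 , 0.131]), array([0.701, 0.7  , 0.153])) hi 
top 0.7 lo 828 (array([0.543, 0.7  , 0.132]), array([0.7  , 0.75 , 0.151])) hi 
top 0.75 lo 428 (array([0.561, 0.75 , 0.132]), array([0.698, 0.783, 0.15 ])) hi 
top 0.8 lo 0  hi 
side 0.4 lo 412 (array([0.772, 0.4  , 0.03 ]), array([0.8  , 0.45 , 0.135])) hi (2856, array([0.319, 0.4  , 0.309]), array([0.513, 0.45 , 0.657]))
side 0.45 lo 311 (array([0.774, 0.45 , 0.03 ]), array([0.8  , 0.5  , 0.074])) hi (2947, array([0.337, 0.45 , 0.343]), array([0.537, 0.5  , 0.663]))
side 0.5 lo 192 (array([0.502, 0.5  , 0.031]), array([0.8  , 0.524, 0.074])) hi (3030, array([0.347, 0.5  , 0.45 ]), array([0.461, 0.55 , 0.665]))
side 0.55 lo 1 (array([0.518, 0.553, 0.03 ]), array([0.518, 0.553, 0.03 ])) hi (3418, array([0.363, 0.55 , 0.544]), array([0.486, 0.6  , 0.661]))
side 0.6 lo 1328 (array([0.497, 0.608, 0.03 ]), array([0.698, 0.65 , 0.146])) hi (200, array([0.388, 0.6  , 0.574]), array([0.413, 0.607, 0.62 ]))
side 0.65 lo 2409 (array([0.496, 0.65 , 0.031]), array([0.697, 0.7  , 0.145])) hi 
side 0.7 lo 1787 (array([0.498, 0.7  , 0.123]), array([0.698, 0.75 , 0.149])) hi 
side 0.75 lo 356 (array([0.607, 0.75 , 0.133]), array([0.7  , 0.779, 0.145])) hi 
side 0.8 lo 0  hi
```

Call:
drive_tool(
  plan=[
    {"x": 0.017, "y": -0.001, "z": 0.048, "rx": -0.0006, "ry": -0.0008, "rz": 0, "fingers": 1},
    {"x": 0.034, "y": -0.001, "z": 0.097, "rx": -0.0006, "ry": -0.0008, "rz": 0, "fingers": 1},
    {"x": 0.051, "y": -0.001, "z": 0.145, "rx": -0.0006, "ry": -0.0008, "rz": 0, "fingers": 1},
    {"x": 0.067, "y": -0.001, "z": 0.187, "rx": -0.0006, "ry": -0.0008, "rz": 0, "fingers": 1},
    {"x": 0.081, "y": -0.001, "z": 0.224, "rx": -0.0006, "ry": -0.0008, "rz": 0, "fingers": 1},
    {"x": 0.092, "y": -0.001, "z": 0.252, "rx": -0.0006, "ry": -0.0008, "rz": 0, "fingers": 1},
    {"x": 0.098, "y": -0.001, "z": 0.268, "rx": -0.0006, "ry": -0.0008, "rz": 0, "fingers": 1},
    {"x": 0.098, "y": -0.001, "z": 0.268, "rx": -0.0006, "ry": -0.0008, "rz": 0, "fingers": 1},
  ],
)

```text
time: 12.72
ee_pos: [0.4572, 0.3621, 0.0761]
eef_rot: [0.615, 0.746, -0.164, 0.198]
ft_force: [-0.1, 0.1, 0.5]
width: 0.0865
```

Run:
```python
from h import *
edge(1)
for a in [(1,-.01,.29,.02),(1,-.01,.151,.02)]:
    T,Rt=pose(*a); print(T); delta(T,Rt)
crate("file_crate")
cv2.imwrite("pics/side5.png",viewer.camera("side")["color"][:,:,::-1])
```

```text
t 12.72 edge slab [-0.0105  0.3503  0.0201] F [-0.1  0.1  0.5] q [-0.41  0.78 -0.73  1.55  0.8   1.52 -1.17]
[0.46913491 0.30299817 0.07602698]
x,y,z [-0.0523  0.0005  0.0301] rx,ry,rz [-0.0001 -0.     -0.    ] dist 0.06 deg 0.0
[0.49565924 0.16655235 0.07602698]
x,y,z [-0.1729  0.0005  0.0991] rx,ry,rz [-0.0001 -0.     -0.    ] dist 0.199 deg 0.0
file_crate box n 886 c [485.3 220.5] size [124.9  64.6] ang rad 0.044
file_crate base n 189 c [485.7 213. ] size [138.6  64.5] ang rad 0.0374
slab frame [-0.0099  0.2489] rel yaw -0.148
```

View pics/side5.png

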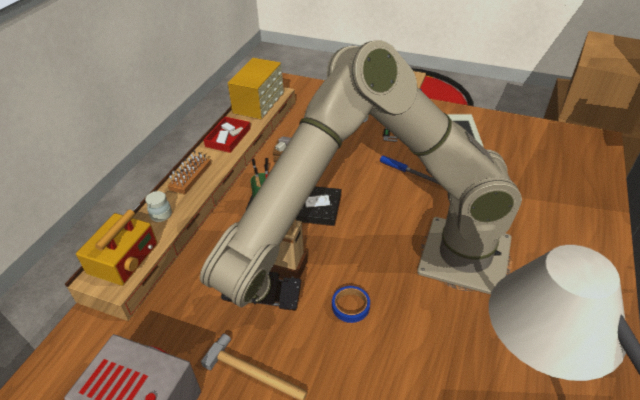

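The hand is down between crate and hammer, clear of both, with the tape at (350,302) untouched. Pushing.

Call:
drive_tool(
  plan=[
    {"x": -0.007, "y": 0, "z": 0.004, "rx": 0, "ry": 0, "rz": 0, "fingers": 1},
    {"x": -0.014, "y": 0, "z": 0.008, "rx": 0, "ry": 0, "rz": 0, "fingers": 1},
    {"x": -0.021, "y": 0, "z": 0.012, "rx": 0, "ry": 0, "rz": 0, "fingers": 1},
    {"x": -0.028, "y": 0, "z": 0.016, "rx": 0, "ry": 0, "rz": 0, "fingers": 1},
    {"x": -0.035, "y": 0, "z": 0.02, "rx": 0, "ry": 0, "rz": 0, "fingers": 1},
    {"x": -0.039, "y": 0, "z": 0.0225, "rx": 0, "ry": 0, "rz": 0, "fingers": 1},
    {"x": -0.043, "y": 0, "z": 0.025, "rx": 0, "ry": 0, "rz": 0, "fingers": 1},
    {"x": -0.048, "y": 0, "z": 0.0275, "rx": 0, "ry": 0, "rz": 0, "fingers": 1},
    {"x": -0.052, "y": 0, "z": 0.03, "rx": 0, "ry": 0, "rz": 0, "fingers": 1},
    {"x": -0.056, "y": 0, "z": 0.0325, "rx": 0, "ry": 0, "rz": 0, "fingers": 1},
    {"x": -0.061, "y": 0, "z": 0.035, "rx": 0, "ry": 0, "rz": 0, "fingers": 1},
    {"x": -0.065, "y": 0, "z": 0.0375, "rx": 0, "ry": 0, "rz": 0, "fingers": 1},
  ],
)

```text
time: 14.38
ee_pos: [0.4693, 0.292, 0.0762]
eef_rot: [0.614, 0.747, -0.162, 0.196]
ft_force: [-8.4, 11.0, 2.5]
width: 0.087
```

Run:
```python
from h import *
edge(1)
d=crate("file_crate");cv2.imwrite("pics/top6.png",d["color"][:,:,::-1])
cv2.imwrite("pics/side6.png",viewer.camera("side")["color"][:,:,::-1])
```

```text
t 14.38 edge slab [-0.0119  0.2796  0.0199] F [-8.4 11.   2.5] q [-0.28  0.7  -0.74  1.67  0.8   1.44 -1.11]
file_crate box n 846 c [491. 212.] size [124.5  65.2] ang rad 0.1705
file_crate base n 143 c [492.7 204.1] size [139.1  64.3] ang rad 0.1711
slab frame [-0.0059  0.2396] rel yaw -0.022
```

View pics/top6.png

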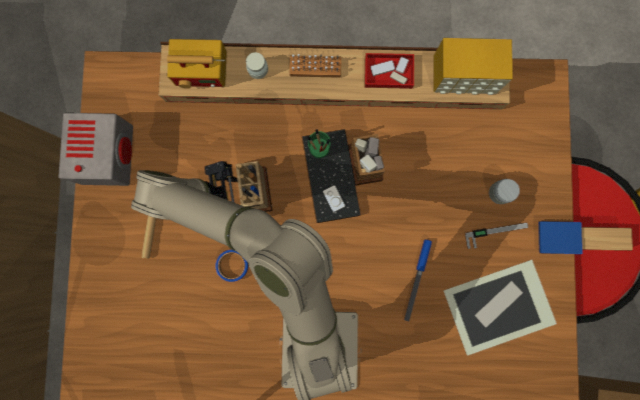

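Crate at (250,187), already nearly square. Continuing.

Call:
drive_tool(
  plan=[
    {"x": -0.004, "y": 0, "z": 0.0025, "rx": 0, "ry": 0, "rz": 0, "fingers": 1},
    {"x": -0.009, "y": 0, "z": 0.005, "rx": 0, "ry": 0, "rz": 0, "fingers": 1},
    {"x": -0.013, "y": 0, "z": 0.0075, "rx": 0, "ry": 0, "rz": 0, "fingers": 1},
    {"x": -0.017, "y": 0, "z": 0.01, "rx": 0, "ry": 0, "rz": 0, "fingers": 1},
    {"x": -0.022, "y": 0, "z": 0.0125, "rx": 0, "ry": 0, "rz": 0, "fingers": 1},
    {"x": -0.026, "y": 0, "z": 0.015, "rx": 0, "ry": 0, "rz": 0, "fingers": 1},
    {"x": -0.03, "y": 0, "z": 0.0172, "rx": 0, "ry": 0, "rz": 0, "fingers": 1},
    {"x": -0.035, "y": 0, "z": 0.02, "rx": 0, "ry": 0, "rz": 0, "fingers": 1},
    {"x": -0.039, "y": 0, "z": 0.0224, "rx": 0, "ry": 0, "rz": 0, "fingers": 1},
    {"x": -0.043, "y": 0, "z": 0.0247, "rx": 0, "ry": 0, "rz": 0, "fingers": 1},
    {"x": -0.048, "y": 0, "z": 0.0275, "rx": 0, "ry": 0, "rz": 0, "fingers": 1},
    {"x": -0.052, "y": 0, "z": 0.03, "rx": 0, "ry": 0, "rz": 0, "fingers": 1},
  ],
)

```text
time: 16.02
ee_pos: [0.482, 0.2345, 0.0763]
eef_rot: [0.614, 0.748, -0.16, 0.196]
ft_force: [-3.6, 15.7, 1.4]
width: 0.0873
```

Run:
```python
from h import *
edge(1)
d=crate("file_crate");cv2.imwrite("pics/top7.png",d["color"][:,:,::-1])
T,Rt=pose(1,-.010,.16,.02); delta(T,Rt)
```

```text
t 16.02 edge slab [-0.0101  0.2208  0.0199] F [-3.6 15.7  1.4] q [-0.18  0.64 -0.73  1.76  0.82  1.37 -1.05]
file_crate box n 811 c [505.3 156. ] size [125.7  64.8] ang rad 0.2
file_crate base n 184 c [505.  155.5] size [138.9  78.6] ang rad 0.1967
slab frame [-0.0025  0.1819] rel yaw 0.008
x,y,z [-0.0518  0.0001  0.0295] rx,ry,rz [ 0.0006 -0.0012  0.0004] dist 0.06 deg 0.5
```

Call:
drive_tool(
  plan=[
    {"x": -0.004, "y": 0, "z": 0.0025, "rx": 0, "ry": 0, "rz": 0, "fingers": 1},
    {"x": -0.009, "y": 0, "z": 0.005, "rx": 0, "ry": 0, "rz": 0, "fingers": 1},
    {"x": -0.013, "y": 0, "z": 0.0075, "rx": 0, "ry": 0, "rz": 0, "fingers": 1},
    {"x": -0.017, "y": 0, "z": 0.01, "rx": 0, "ry": 0, "rz": 0, "fingers": 1},
    {"x": -0.022, "y": 0, "z": 0.0125, "rx": 0, "ry": 0, "rz": 0, "fingers": 1},
    {"x": -0.026, "y": 0, "z": 0.015, "rx": 0, "ry": 0, "rz": 0, "fingers": 1},
    {"x": -0.03, "y": 0, "z": 0.0172, "rx": 0, "ry": 0, "rz": 0, "fingers": 1},
    {"x": -0.035, "y": 0, "z": 0.02, "rx": 0, "ry": 0, "rz": 0, "fingers": 1},
    {"x": -0.039, "y": 0, "z": 0.0224, "rx": 0, "ry": 0, "rz": 0, "fingers": 1},
    {"x": -0.043, "y": 0, "z": 0.0247, "rx": 0, "ry": 0, "rz": 0, "fingers": 1},
    {"x": -0.047, "y": 0, "z": 0.027, "rx": 0, "ry": 0, "rz": 0, "fingers": 1},
    {"x": -0.05, "y": 0, "z": 0.029, "rx": 0, "ry": 0, "rz": 0, "fingers": 1},
  ],
)

```text
time: 17.62
ee_pos: [0.4934, 0.1783, 0.0762]
eef_rot: [0.614, 0.748, -0.159, 0.196]
ft_force: [-3.7, 17.5, 5.4]
width: 0.087
```

Run:
```python
from h import *
edge(1)
d=crate("file_crate");cv2.imwrite("pics/top8.png",d["color"][:,:,::-1])
```

```text
t 17.62 edge slab [-0.0096  0.1635  0.0198] F [-3.7 17.5  5.4] q [-0.09  0.59 -0.72  1.83  0.83  1.32 -0.99]
file_crate box n 711 c [516.2 100.4] size [123.6  65.4] ang rad 0.1995
file_crate base n 158 c [516.   97.8] size [137.5  74.1] ang rad 0.1874
slab frame [-0.0025  0.1251] rel yaw 0.007
```

View pics/top8.png

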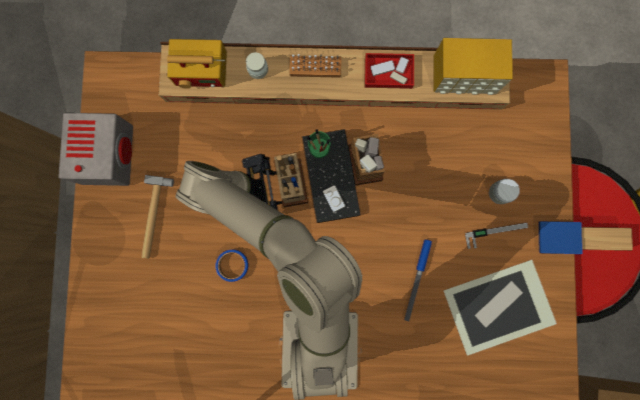

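The crate at (290,180) is square, about 14 mm short of the slab. Final slow stretch.

Call:
drive_tool(
  plan=[
    {"x": -0.002, "y": 0, "z": 0.001, "rx": 0, "ry": 0, "rz": 0, "fingers": 1},
    {"x": -0.004, "y": 0, "z": 0.002, "rx": 0, "ry": 0, "rz": 0, "fingers": 1},
    {"x": -0.006, "y": 0, "z": 0.0035, "rx": 0, "ry": 0, "rz": 0, "fingers": 1},
    {"x": -0.008, "y": 0, "z": 0.0045, "rx": 0, "ry": 0, "rz": 0, "fingers": 1},
    {"x": -0.01, "y": 0, "z": 0.0055, "rx": 0, "ry": 0, "rz": 0, "fingers": 1},
    {"x": -0.011, "y": 0, "z": 0.0065, "rx": 0, "ry": 0, "rz": 0, "fingers": 1},
    {"x": -0.012, "y": 0, "z": 0.007, "rx": 0, "ry": 0, "rz": 0, "fingers": 1},
    {"x": -0.013, "y": 0, "z": 0.0075, "rx": 0, "ry": 0, "rz": 0, "fingers": 1},
  ],
)

```text
time: 18.73
ee_pos: [0.4963, 0.164, 0.0761]
eef_rot: [0.613, 0.748, -0.159, 0.196]
ft_force: [-4.0, 16.0, 4.1]
width: 0.0867
```

Run:
```python
from h import *
edge(1)
d=crate("file_crate")
```

```text
t 18.73 edge slab [-0.0094  0.1489  0.0197] F [-4.  16.   4.1] q [-0.06  0.58 -0.71  1.84  0.84  1.3  -0.97]
file_crate box n 705 c [520.1  86.1] size [125.5  65. ] ang rad 0.2
file_crate base n 197 c [519.   85.8] size [138.5  79.2] ang rad 0.2015
slab frame [-0.0013  0.1104] rel yaw 0.008
```

Call:
drive_tool(
  plan=[
    {"x": -0.001, "y": 0, "z": 0.0005, "rx": 0, "ry": 0, "rz": 0, "fingers": 1},
    {"x": -0.002, "y": 0, "z": 0.001, "rx": 0, "ry": 0, "rz": 0, "fingers": 1},
    {"x": -0.003, "y": 0, "z": 0.0015, "rx": 0, "ry": 0, "rz": 0, "fingers": 1},
    {"x": -0.003, "y": 0, "z": 0.0015, "rx": 0, "ry": 0, "rz": 0, "fingers": 1},
  ],
)

```text
time: 19.32
ee_pos: [0.4967, 0.1627, 0.0763]
eef_rot: [0.613, 0.749, -0.158, 0.196]
ft_force: [-4.3, 22.8, 4.6]
width: 0.087
```

Run:
```python
from h import *
edge(1)
```

```text
t 19.32 edge slab [-0.0092  0.1478  0.0198] F [-4.3 22.8  4.6] q [-0.06  0.57 -0.71  1.84  0.83  1.29 -0.96]
```

Force is up to 22.8 N and travel has stopped, so it is against the slab. Backing off.

Call:
drive_tool(
  plan=[
    {"x": 0.006, "y": 0, "z": -0.0035, "rx": 0, "ry": 0, "rz": 0, "fingers": 1},
    {"x": 0.026, "y": 0, "z": -0.015, "rx": 0, "ry": 0, "rz": 0, "fingers": 1},
    {"x": 0.056, "y": 0, "z": -0.032, "rx": 0, "ry": 0, "rz": 0, "fingers": 1},
    {"x": 0.086, "y": 0, "z": -0.049, "rx": 0, "ry": 0, "rz": 0, "fingers": 1},
    {"x": 0.09, "y": 0, "z": -0.08, "rx": 0, "ry": 0, "rz": 0, "fingers": 1},
    {"x": 0.08, "y": 0, "z": -0.13, "rx": 0, "ry": 0, "rz": 0, "fingers": 1},
    {"x": 0.08, "y": 0, "z": -0.18, "rx": 0, "ry": 0, "rz": 0, "fingers": 1},
    {"x": 0.08, "y": 0, "z": -0.21, "rx": 0, "ry": 0, "rz": 0, "fingers": 1},
    {"x": 0.08, "y": 0, "z": -0.21, "rx": 0, "ry": 0, "rz": 0, "fingers": 1},
  ],
)

```text
time: 20.45
ee_pos: [0.4635, 0.3284, 0.2201]
eef_rot: [0.614, 0.747, -0.161, 0.198]
ft_force: [-0.3, -0.8, -0.6]
width: 0.0871
```

Run:
```python
from h import *
edge(1)
d=crate("file_crate");cv2.imwrite("pics/top9.png",d["color"][:,:,::-1])
crate("stone_crate")
d=crate("stone_crate","side");cv2.imwrite("pics/side9.png",d["color"][:,:,::-1])
crate("file_crate","side")
d,W=cloud("top"); m=nets.regions_of("granite","top")[0]["region"]; p=W[m]; p=p[(p[:,2]>.02)&(p[:,2]<.036)]; rect(p,"granite")
for n in ["jar","carving","tape","file","tin","hammer","callipers"]:
    print(n,[(x["centre"],round(x["confidence"],2)) for x in nets.find_in(n,"top")[:1]])
```

```text
t 20.45 edge slab [-0.0104  0.3162  0.1639] F [-0.3 -0.8 -0.6] q [-0.3   0.57 -0.8   1.52  0.7   1.67 -1.01]
file_crate box n 710 c [520.3  85.3] size [125.6  65.2] ang rad 0.1971
file_crate base n 194 c [518.5  85.1] size [137.7  79.8] ang rad 0.1957
slab frame [-0.0013  0.1096] rel yaw 0.005
stone_crate box n 1170 c [ 587.5 -131.1] size [116.1  74.9] ang rad 0.1889
stone_crate base n 211 c [ 586.3 -130.6] size [128.8  90. ] ang rad 0.1978
slab frame [ 0.0234 -0.1157] rel yaw -0.003
stone_crate box n 89 c [ 538.4 -136.2] size [75.8 22.1] ang rad -1.384
stone_crate base n 93 c [ 533.2 -139. ] size [89.3 27.2] ang rad -1.3609
slab frame [-0.0258 -0.1113] rel yaw -1.576
file_crate box n 1140 c [506.8  84.5] size [104.1  70.1] ang rad 0.2041
file_crate base n 154 c [506.    6.4] size [233.7  88.5] ang rad -1.3681
slab frame [-0.0147  0.1113] rel yaw 0.012
granite n 2773 c [542.9 -22.4] size [280.1 139.9] ang rad 0.1937
jar [([0.6262, 0.0125, 0.0805], 0.67)]
carving [([0.4647, -0.0323, 0.038], 0.68)]
tape [([0.2164, 0.3062, 0.0249], 0.5)]
file [([0.2465, -0.3048, 0.0127], 0.73)]
tin [([0.4989, -0.5547, 0.077], 0.97)]
hammer [([0.3206, 0.5445, 0.0234], 0.68)]
callipers [([0.3765, -0.5265, 0.0036], 0.64)]
```

View pics/top9.png

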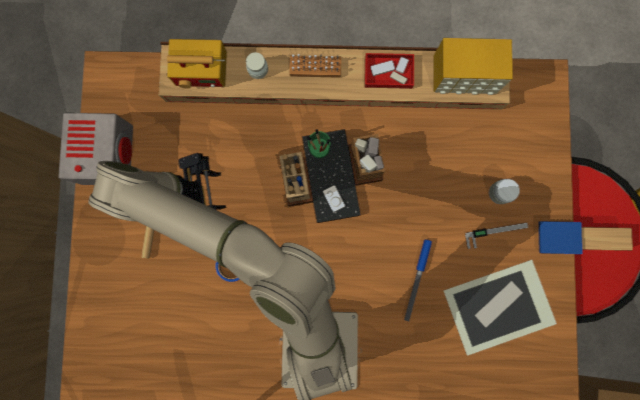

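View pics/side9.png

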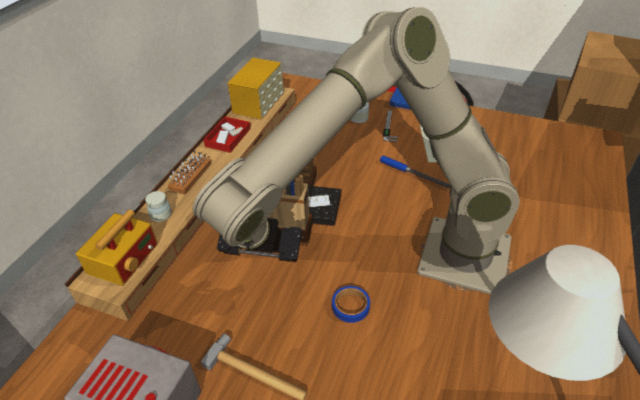

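Both crates are flush and square, at (292,177) and (367,160) in the top view. Tape and hammer are partly hidden by the arm from above, but in the side view they sit at the same pixels as at the start. Handing in.

Run:
```python
from bench import workorder
print(workorder.close_job())
```

```text
the job is handed in; nothing more can be done
None
```

I pushed both crates against the slab with the open fingers low at the base, about 20 mm above the bench, with the hand tilted back. The job is handed in, at about 21 s on the clock. The interface gives no verdict.

The last check came after the hand had backed off, using the top camera. Positions are in the slab's frame:

| Crate | y measured | y allowed | x measured | Angle to slab |
|---|---|---|---|---|
| File crate | +109.6 mm | 105 to 117 mm | −1 mm | about 0.005 rad |
| Stone crate | −115.7 mm | −110 to −122 mm | +23 mm | about 0.003 rad |

- **Contact:** at the end of each push the force rose to about 23 N and the crate all but stopped, so both were pressed against the slab.
- **Upright:** I did not measure the lean in numbers. Both crates look upright in the pictures.
- **Bystanders:** jar, carving, file, tin and callipers were found within about 4 mm of where they started.
- **Checks that disagreed:**
  - The top view put the tape about 40 mm and the hammer about 107 mm off, because the arm partly hid both. In the side view both sat at their starting pixels and the arm never touched them.
  - The last side-view fit of the stone crate, and the side view of the file crate's base, were unusable because the arm and the file crate were in the way.

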